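# Touch-test the cured castings in pouring order

### The arm

A 6-joint arm with a two-finger parallel gripper is mounted at the origin on the work surface. World frame = base frame: x ahead of the robot, y to its left, z up, the work surface at z = 0. Lengths are in mm, angles in degrees, forces in N, time in s.
With the tool pointing down it reaches from about 300 to 850 mm from the base axis. Payload 4.2 kg.
Tool frame: the origin (TCP) lies midway between the tips of the shut fingers; the grasp point (between the pads) lies 19 mm behind it; z points along the fingers, y is the line along which they close (so a half turn about z gives the same grasp; the last joint's range is limited). The gripper opens to 91 mm and grips with 3 to 60 N. Pads are 32 mm wide; open, the fingers measure 118 mm over their backs; the gripper's body (76 mm by 178 mm) begins 60 mm behind the grasp point.
Start: joints at [-78.266, 18.312, 89.639, -0, 72.044, -1.146], TCP at [128.176, -560.548, 213.976] pointing down, gripper open.
Joint ranges: [-177.97, 177.97], [-48.28, 115.42], [12.27, 149.76], [-77.06, 257.06], [2.81, 150.46], [-146.56, 146.56]. Speed limits (degrees/s): [147.25, 147.25, 180, 180, 180, 180].

### API

Orientations are given as [roll, pitch, yaw] about the fixed x, y, z axes, in that order (R = Rz(yaw) Ry(pitch) Rx(roll)).
In Python, from workcell import state, grab_frame, camera_model, workorder gives the robot as it stands.
- The arm moves only by the tool carry_out, never from a script. Its argument "commands" is a list of rows, each a list of 7 numbers: the turn, a rotation vector about the tool's x, y, z in degrees, then the shift along the tool's x, y, z in mm, then the opening, from -1 (shut) to 1 (fully open). In form: [[ax, ay, az, dx, dy, dz, hand], ...]. A call has 1 to 20 rows; each row is the pose to reach, as a shift and turn from the pose commanded when the call began, along the tool's axes at that moment; what a row does not reach only later rows make up. A row lasts 1/10 s, in which the tool goes at most 50 mm and 8.59 degrees, less where a joint would pass 70% of its speed; a pose out of reach is approached as far as the arm can. A call with a gripper value outside its range is refused whole. The fingers move at their own pace and stop on an object; "force" is the grip in N (left out, the last holds). Time passes only in rows, so rows that repeat a pose let the fingers close. It gives the time, the measured TCP pose, the force, the opening and the grip force at its end, in the units of the state.
- state(): the state, without advancing time (a new reading comes with each control period).
- grab_frame(name): name is "scene" or "top" or "wrist"; returns the picture (400x640x3 uint8, red, green, blue); there is no depth.
- camera_model(name): a dict with "fx", "fy", "cx", "cy" (pixels), "origin" and "rotation" of the camera in the world; the wrist camera has in their place "mount" (4x4, takes a point from camera to tool coordinates, whose origin is the TCP and whose axes are the flange's). Camera axes: x right, y up, looking along -z (the intrinsics and any distortion apply to the point x, -y, -z); pixel columns grow to the right and rows downward; lengths in mm; the calibration is good to about 2 mm. A picture is of the moment at which its call begins: read the wrist's pose just before it. camera_model takes no time and is no camera call.
- workorder.job_done(): hands the job in; it is judged then, once.
The state is a dict: "time_s": time; "qpos": joint angles; "qvel": joint speeds; "effort": joint torques, N m; "ee_pos": TCP position; "ee_rot": TCP orientation; "force": force on the tool from outside, world axes, zero at the start; "torque": the same for the moment, N m; "gripper_width": finger opening in mm; "gripper_force": force on a finger pad.
Only numpy, scipy, OpenCV 4.12 (cv2) and the standard library are available. Lean on these libraries where they do the work, as an engineer would, in place of code of your own. Each camera call takes 0.05 s, during which the arm holds its last target. There are 200 camera calls.

### The job

Check by touch that three resin castings have set, in the order they were poured: first the long bar, then the large round coaster, then the square coaster. Rest a fingertip lightly on the raised boss in the middle of each for about half a second and come off again before going on to the next. Do not pick up or shift the castings, keep off the small plain disc, which is still setting, and leave everything else where it stands.

Things in the scene. Friction and masses are not known exactly. Their poses are not given: they have to be found in the camera images.
- bar: Long bar casting of teal resin, 110 mm (its x) by 40 mm (its y). Loose, 12 mm thick, 50 to 130 g, lying flat on the plate of its own sprung stand, within 3 mm of its middle. Origin at the centre of its underside (45 mm above the table), z up. In the middle of its top a raised round boss, 32 mm across and 6 mm high (boss top 63 mm above the table).
- round: Large round coaster casting of the same teal resin, 84 mm across. Loose, 12 mm thick, 50 to 130 g, lying flat on the plate of its own sprung stand, within 3 mm of its middle. Origin at the centre of its underside (45 mm above the table), z up. In the middle of its top a raised round boss, 32 mm across and 6 mm high (boss top 63 mm above the table).
- square: Square coaster casting of the same teal resin, 78 by 78 mm, x and y along its sides. Loose, 12 mm thick, 50 to 130 g, lying flat on the plate of its own sprung stand, within 3 mm of its middle. Origin at the centre of its underside (45 mm above the table), z up. In the middle of its top a raised round boss, 32 mm across and 6 mm high (boss top 63 mm above the table).
- small: Small plain disc casting of the same teal resin, 46 mm across, 12 mm thick, no boss, loose on the plate of its own sprung stand. Not to be touched. Origin at the centre of its underside, z up.
- bar_boss: The raised round boss of the bar, part of the casting: 32 mm across, 6 mm high, origin at the centre of its underside, z up. The spot to touch.
- bar_top (a point): Centre of the top face of the boss of the bar, z up.
- round_boss: The raised round boss of the round coaster, part of the casting: 32 mm across, 6 mm high, origin at the centre of its underside, z up. The spot to touch.
- round_top (a point): Centre of the top face of the boss of the round coaster, z up.
- square_boss: The raised round boss of the square coaster, part of the casting: 32 mm across, 6 mm high, origin at the centre of its underside, z up. The spot to touch.
- square_top (a point): Centre of the top face of the boss of the square coaster, z up.
- stand_bar: Bar casting's stand: round sprung levelling stand, fixed to the table; foot 90 mm across, origin at the centre of its underside on the table, z up. On it an aluminium plate 84 mm across, its top 45 mm above the table, that sinks when pressed: with its casting on, from about 1.5 N of finger force, 1 N more per mm, hard stop after 10 mm (about 11.5 N); springs back up.
- stand_round: Round coaster's stand: round sprung levelling stand, fixed to the table; foot 90 mm across, origin at the centre of its underside on the table, z up. On it an aluminium plate 84 mm across, its top 45 mm above the table, that sinks when pressed: with its casting on, from about 1.5 N of finger force, 1 N more per mm, hard stop after 10 mm (about 11.5 N); springs back up.
- stand_square: Square coaster's stand: round sprung levelling stand, fixed to the table; foot 90 mm across, origin at the centre of its underside on the table, z up. On it an aluminium plate 84 mm across, its top 45 mm above the table, that sinks when pressed: with its casting on, from about 1.5 N of finger force, 1 N more per mm, hard stop after 10 mm (about 11.5 N); springs back up.
- stand_small: Small disc's stand: round sprung levelling stand, fixed to the table; foot 90 mm across, origin at the centre of its underside on the table, z up. On it an aluminium plate 84 mm across, its top 45 mm above the table, that sinks when pressed: with its casting on, from about 1.5 N of finger force, 1 N more per mm, hard stop after 10 mm (about 11.5 N); springs back up.
- jar: Bystander: small closed pigment jar, 50 mm across, 70 mm tall, loose among the stands. Origin under its centre.
- cup: Bystander: white mixing cup, 80 mm across, 90 mm tall, loose. Origin under its centre.
- bottle: Bystander: amber bottle, 56 mm across, 150 mm tall, loose. Origin under its centre.
- spatula: Bystander: spatula lying on the table, about 250 mm long, loose.
- brush: Bystander: brush lying across the table behind the stands, about 200 mm long, loose.
- tape: Bystander: roll-shaped ring, 90 mm across, 25 mm tall, lying flat among the stands, loose. Origin under its centre.

How it is judged:
By the outcome, as a careful person would: the job done as asked, in the order asked, and still so for the second after the job is handed in, with the robot touching nothing.
It also fails if it takes over 48 s, if anything falls off the work surface, if the arm or the gripper's body presses on something with over 40 N, if the wrist force passes 120 N, or if a joint passes its speed limit or range.

## Working session

There is one attempt and no reset: what is moved stays moved. The work goes in short steps, Python scripts to look and compute and a tool call to move; the robot and the scene stay as the last step left them, time stands still between calls to the robot, and variables do not carry over. Pictures are saved under pics/ and viewed, at most 10 in all, crops included, and the job is handed in when it is done.

Besides the shell and the picture viewer there is one more tool, called after "Request:" by a JSON object that holds its "method" and its "body", one argument or row to a line. carry_out: Moves the arm, as the interface text tells. Its arguments: {"type":"object","properties":{"commands":{"type":"array"},"force":{"type":"number"}},"required":["commands"]}

```bash
mkdir -p pics
python3 - <<'E'
from workcell import *
import cv2
for n in("top","scene"):
    cv2.imwrite(f"pics/{n}0.png",grab_frame(n)[:,:,::-1]); print(n,camera_model(n))
print(state())
E
```

```text
top {'fx': 488.61601867434575, 'fy': 488.61601867434575, 'cx': 308.7140360966017, 'cy': 198.3955518188646, 'origin': array([ 425.10054467,   -9.99948193, 1323.16456387]), 'rotation': array([  8.55956423,   0.2624551 , -91.5080124 ])}
scene {'fx': 367.31217609581887, 'fy': 367.31217609581887, 'cx': 318.4091395188385, 'cy': 198.31543282176906, 'origin': array([1449.4095584 ,  114.36120066,  829.59667138]), 'rotation': array([47.85686207, -0.51042491, 98.67988596])}
{'time_s': 0.1, 'qpos': array([-7.82654075e+01,  1.83483383e+01,  8.96979853e+01,  1.04563402e-04,
        7.20423075e+01, -1.14419058e+00]), 'qvel': array([ 0.04170294, -0.24576814, -0.18997905, -0.00675931, -0.03235757,
        0.12294329]), 'effort': array([ 1.31874840e-03, -4.13332164e+01, -2.32510632e+01,  7.27451476e-02,
        4.21334244e-02, -6.68982352e-05]), 'ee_pos': array([ 128.09202323, -560.11014405,  213.21042129]), 'ee_rot': array([-1.79911389e+02, -1.86923506e-03,  1.28787493e+01]), 'force': array([-0.70702502,  0.41052456, -0.06310008]), 'torque': array([ 0.02239779,  0.02452259, -0.02207825]), 'gripper_force': 0.0, 'gripper_width': 91.09887586727557}
```

View pics/top0.png

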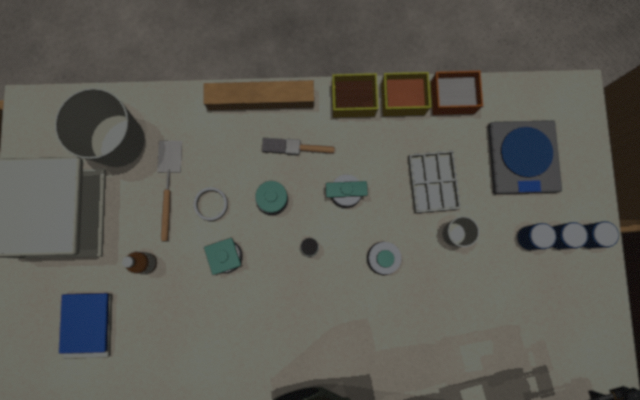

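View pics/scene0.png

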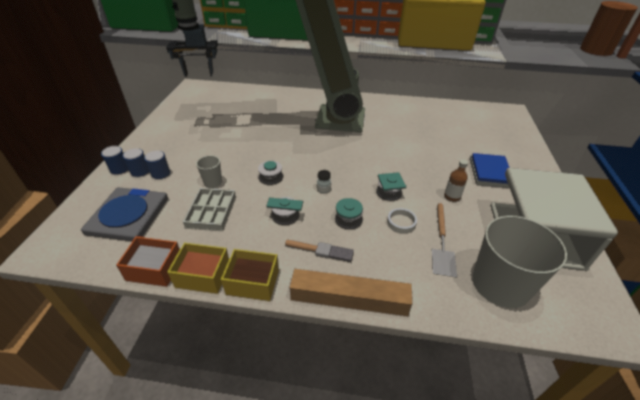

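The top view shows the bar at (347,189), the round at (271,198), the square at (223,257), the small disc at (385,259) and the jar at (310,246). The scene view agrees with this layout. Next I'll locate the castings by teal mask in both views.

```bash
cat > h.py <<'E'
import numpy as np, cv2
from scipy.spatial.transform import Rotation as R
from workcell import *
def ray(m,u,v,T=None):
    d=np.array([(u-m['cx'])/m['fx'],-(v-m['cy'])/m['fy'],-1.])
    if T is not None: return T[:3,3],T[:3,:3]@d
    return np.array(m['origin']),R.from_euler('xyz',m['rotation'],degrees=True).as_matrix()@d
def plane(o,d,z): return o+d*(z-o[2])/d[2]
def teal(im):
    h=cv2.cvtColor(im,cv2.COLOR_RGB2HSV)
    m=cv2.inRange(h,(72,70,30),(95,255,255))
    c,_=cv2.findContours(m,cv2.RETR_EXTERNAL,cv2.CHAIN_APPROX_NONE)
    return [x for x in c if cv2.contourArea(x)>60]
E
python3 - <<'E'
from h import *
for n in("top","scene"):
    im=cv2.imread(f"pics/{n}0.png")[:,:,::-1].copy(); m=camera_model(n)
    for c in teal(im):
        M=cv2.moments(c);u,v=M['m10']/M['m00'],M['m01']/M['m00']
        P=np.array([plane(*ray(m,*p[0]),57)[:2] for p in c],np.float32)
        r=cv2.minAreaRect(P)
        print(n,round(u),round(v),M['m00'],plane(*ray(m,u,v),57).round(),np.round(r[0]),np.round(r[1]),round(r[2]))
m=camera_model("top")
for nm,p,z in(("jar",(309,245),70),("cup",(463,232),90),("tape",(211,205),25),("bottle",(130,262),150)):print(nm,plane(*ray(m,*p),z).round())
print(camera_model("wrist"))
E
```

```text
top 385 258 174.0 [ 455. -201.   57.] [ 454. -202.] [39. 38.] 88
top 222 256 774.0 [472. 218.  57.] [472. 217.] [75. 75.] 17
top 346 189 489.5 [ 638. -108.   57.] [ 638. -108.] [ 36. 106.] 1
top 271 197 686.0 [623.  89.  57.] [624.  90.] [81. 76.] 44
scene 349 208 340.5 [632.  91.  57.] [632.  91.] [80. 74.] 7
scene 285 204 233.5 [ 645. -107.   57.] [ 643. -108.] [ 39. 103.] 0
scene 391 181 271.5 [481. 217.  57.] [480. 217.] [76. 71.] 17
jar [493.  -7.  70.]
cup [ 515. -396.   90.]
tape [610. 253.  25.]
bottle [460. 421. 150.]
{'fx': 289.81843611397386, 'fy': 289.81843611397386, 'cx': 325.2208741397214, 'cy': 202.67367539546132, 'mount': array([[-1.30716463e-03,  9.65918524e-01,  2.58842997e-01,
         7.32102376e+01],
       [ 9.99998708e-01,  1.50466857e-03, -5.64915022e-04,
        -1.05816856e+00],
       [-9.35134805e-04,  2.58841924e-01, -9.65919243e-01,
        -1.70702331e+02],
       [ 0.00000000e+00,  0.00000000e+00,  0.00000000e+00,
         1.00000000e+00]])}
```

Request:
{"method": "carry_out", "body": {
  "commands": [
    [0,0,0,12,-7,1,-1],
    [0,0,0,36,-20,4,-1],
    [0,0,0,72,-39,8,-1],
    [0,0,0,108,-59,12,-1],
    [0,0,0,144,-79,15,-1],
    [0,0,0,180,-98,19,-1],
    [0,0,0,216,-118,23,-1],
    [0,0,0,252,-138,27,-1],
    [0,0,0,288,-157,31,-1],
    [0,0,0,324,-177,35,-1],
    [0,0,0,360,-196,38,-1],
    [0,0,0,396,-216,42,-1],
    [0,0,0,432,-236,46,-1],
    [0,0,0,468,-255,50,-1],
    [0,0,0,504,-275,54,-1],
    [0,0,0,540,-295,58,-1],
    [0,0,0,570,-311,61,-1],
    [0,0,0,588,-321,63,-1],
    [0,0,0,598,-327,64,-1],
    [0,0,0,598,-327,64,-1]
  ],
  "force": 10
}}

```text
time_s: 2.1
ee_pos: [638.3, -107.6, 149.5]
ee_rot: [-180.0, 0.0, 13.0]
force: [-0.8, -0.9, 0.5]
gripper_width: 0.2
gripper_force: 0.0
```

```bash
cat >> h.py <<'E'
def wrist(name):
    s=state(); im=grab_frame("wrist"); cv2.imwrite(f"pics/{name}.png",im[:,:,::-1])
    m=camera_model("wrist"); T=np.eye(4); T[:3,:3]=R.from_euler('xyz',s['ee_rot'],degrees=True).as_matrix(); T[:3,3]=s['ee_pos']
    return s,im,m,T@m['mount']
def look(name,z=57):
    s,im,m,T=wrist(name)
    print(s['time_s'],s['ee_pos'].round(1),s['ee_rot'].round(2),s['force'].round(2),s['gripper_width'])
    for c in teal(im):
        if cv2.contourArea(c)<1000: continue
        P=np.array([plane(*ray(m,*p[0],T),z)[:2] for p in c],np.float32)
        r=cv2.minAreaRect(P); M=cv2.moments(c)
        print(round(M['m10']/M['m00']),round(M['m01']/M['m00']),np.round(r[0],1),np.round(r[1],1),round(r[2]))
    return s,im,m,T
E
python3 -c "
from h import *
look('w1')"
```

```text
2.1 [ 638.3 -107.6  149.5] [-1.7999e+02  5.0000e-02  1.2950e+01] [-0.83 -0.91  0.49] 0.21830585851197123
325 203 [ 639.4 -107.2] [ 39.7 107.6] 1
114 170 [626.3  88.6] [81.6 86.9] 37
```

View pics/w1.png

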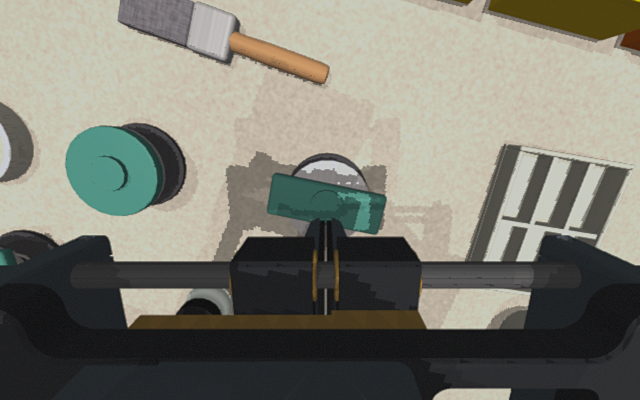

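The wrist view shows the bar boss at (324,203), directly below the shut fingers. The round is at (113,170). Next I'll descend to just above the boss.

Request:
{"method": "carry_out", "body": {
  "commands": [
    [0,0,0,1,0,10,-1],
    [0,0,0,1,0,30,-1],
    [0,0,0,1,0,50,-1],
    [0,0,0,1,0,68,-1],
    [0,0,0,1,0,78,-1],
    [0,0,0,1,0,82,-1],
    [0,0,0,1,0,83,-1],
    [0,0,0,1,0,83,-1],
    [0,0,0,1,0,83,-1]
  ]
}}

```text
time_s: 3.05
ee_pos: [639.8, -108.4, 67.9]
ee_rot: [180.0, -0.1, 12.9]
force: [0.2, 0.3, 0.5]
gripper_width: 0.4
gripper_force: 0.0
```

```bash
python3 -c "
from workcell import *
s=state();print(s['time_s'],s['ee_pos'],s['force'])"
```

```text
3.05 [ 639.77726426 -108.42635669   67.903505  ] [0.1521156  0.27679648 0.45743591]
```

Request:
{"method": "carry_out", "body": {
  "commands": [
    [0,0,0,0,0,1.5,-1],
    [0,0,0,0,0,3,-1],
    [0,0,0,0,0,4,-1],
    [0,0,0,0,0,4.5,-1],
    [0,0,0,0,0,5,-1],
    [0,0,0,0,0,5,-1]
  ]
}}

```text
time_s: 3.65
ee_pos: [639.3, -108.2, 62.2]
ee_rot: [180.0, -0.0, 12.9]
force: [-0.7, -0.5, 2.3]
gripper_width: 0.5
gripper_force: 1.2
```

Request:
{"method": "carry_out", "body": {
  "commands": [
    [0,0,0,0,0,0,-1],
    [0,0,0,0,0,0,-1],
    [0,0,0,0,0,0,-1]
  ]
}}

```text
time_s: 3.95
ee_pos: [639.3, -108.2, 62.1]
ee_rot: [180.0, -0.0, 12.9]
force: [-0.7, 1.5, 2.4]
gripper_width: 0.6
gripper_force: 1.3
```

Request:
{"method": "carry_out", "body": {
  "commands": [
    [0,0,0,0,0,-3,-1],
    [0,0,0,0,0,-10,-1],
    [0,0,0,0,0,-30,-1],
    [0,0,0,0,0,-60,-1],
    [0,0,0,0,0,-80,-1],
    [0,0,0,0,0,-88,-1],
    [0,0,0,0,0,-88,-1]
  ]
}}

```text
time_s: 4.65
ee_pos: [639.8, -108.4, 151.2]
ee_rot: [179.9, -0.1, 12.9]
force: [0.2, -0.3, 0.8]
gripper_width: 0.7
gripper_force: 0.0
```

```bash
python3 -c "
from h import *
look('w2')"
```

```text
4.65 [ 639.8 -108.4  151.2] [ 1.7993e+02 -1.3000e-01  1.2880e+01] [ 0.23 -0.29  0.79] 0.6693468475718399
324 204 [ 639.7 -107.2] [ 39.9 107.5] 1
114 172 [625.5  88.2] [80.7 87.1] 13
```

Request:
{"method": "carry_out", "body": {
  "commands": [
    [0,0,0,2,-10,0,-1],
    [0,0,0,6,-40,0,-1],
    [0,0,0,12,-75,0,-1],
    [0,0,0,18,-110,0,-1],
    [0,0,0,23,-145,0,-1],
    [0,0,0,28,-175,0,-1],
    [0,0,0,30,-190,0,-1],
    [0,0,0,31,-194,0,-1],
    [0,0,0,31,-194,0,-1],
    [0,0,0,31,-194,0,-1]
  ]
}}

```text
time_s: 5.7
ee_pos: [626.2, 86.6, 149.6]
ee_rot: [180.0, 0.0, 12.8]
force: [1.1, 0.2, -0.6]
gripper_width: 0.2
gripper_force: 0.0
```

```bash
python3 -c "
from h import *
look('w3')"
```

```text
5.7 [626.2  86.6 149.6] [1.7996e+02 4.0000e-02 1.2820e+01] [ 1.1   0.16 -0.55] 0.24254458106867197
168 301 [490.  223.2] [36.8 79.6] 17
511 231 [ 638.8 -103.8] [ 40.7 112.9] 1
320 198 [627.3  91.4] [81.9 79.2] 86
```

View pics/w3.png

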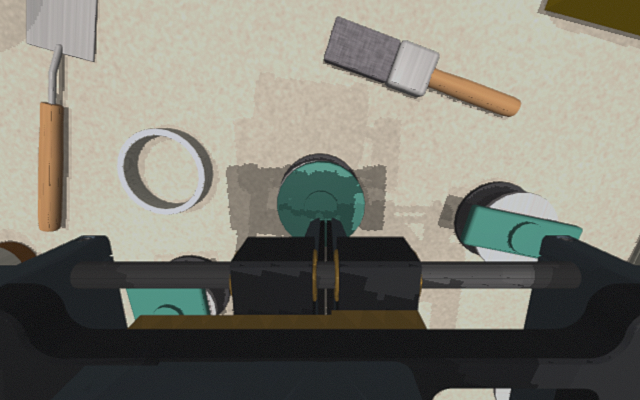

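The wrist view shows the round's boss at (322,204), about 3 mm to the left of the tool axis. I'll correct for that on the way down.

Request:
{"method": "carry_out", "body": {
  "commands": [
    [0,0,0,1,-3,10,-1],
    [0,0,0,1,-3,30,-1],
    [0,0,0,1,-3,50,-1],
    [0,0,0,1,-3,68,-1],
    [0,0,0,1,-3,78,-1],
    [0,0,0,1,-3,82,-1],
    [0,0,0,1,-3,83,-1],
    [0,0,0,1,-3,83,-1],
    [0,0,0,1,-3,83,-1]
  ]
}}

```text
time_s: 6.65
ee_pos: [627.1, 90.9, 67.8]
ee_rot: [180.0, -0.1, 12.9]
force: [0.0, 0.1, 0.2]
gripper_width: 0.6
gripper_force: 0.0
```

Request:
{"method": "carry_out", "body": {
  "commands": [
    [0,0,0,0,0,1.5,-1],
    [0,0,0,0,0,3,-1],
    [0,0,0,0,0,4,-1],
    [0,0,0,0,0,4.5,-1],
    [0,0,0,0,0,5,-1],
    [0,0,0,0,0,5,-1]
  ]
}}

```text
time_s: 7.25
ee_pos: [626.5, 90.9, 62.2]
ee_rot: [180.0, -0.0, 12.9]
force: [-1.2, 0.1, 2.0]
gripper_width: 0.5
gripper_force: 1.3
```

Request:
{"method": "carry_out", "body": {
  "commands": [
    [0,0,0,0,0,0,-1],
    [0,0,0,0,0,0,-1],
    [0,0,0,0,0,0,-1]
  ]
}}

```text
time_s: 7.55
ee_pos: [626.5, 90.9, 62.0]
ee_rot: [180.0, -0.0, 12.9]
force: [-0.5, 1.2, 3.2]
gripper_width: 0.4
gripper_force: 1.4
```

Request:
{"method": "carry_out", "body": {
  "commands": [
    [0,0,0,0,0,-3,-1],
    [0,0,0,0,0,-10,-1],
    [0,0,0,0,0,-30,-1],
    [0,0,0,0,0,-60,-1],
    [0,0,0,0,0,-80,-1],
    [0,0,0,0,0,-88,-1],
    [0,0,0,0,0,-88,-1]
  ]
}}

```text
time_s: 8.25
ee_pos: [627.1, 91.0, 151.1]
ee_rot: [180.0, -0.1, 12.9]
force: [0.8, -0.7, -0.3]
gripper_width: 0.8
gripper_force: 0.0
```

```bash
python3 -c "
from h import *
look('w4')"
```

```text
8.25 [627.1  91.  151.1] [ 1.7998e+02 -1.4000e-01  1.2880e+01] [ 0.8  -0.65 -0.28] 0.8211460513411013
172 301 [490.9 223.7] [32.  81.2] 14
512 232 [ 638.3 -103.6] [ 40.7 112.7] 0
325 199 [626.5  92.7] [79.4 81.7] 35
```

Request:
{"method": "carry_out", "body": {
  "commands": [
    [0,0,0,-6,-8,0,-1],
    [0,0,0,-24,-32,0,-1],
    [0,0,0,-48,-63,0,-1],
    [0,0,0,-72,-95,0,-1],
    [0,0,0,-94,-124,0,-1],
    [0,0,0,-111,-146,0,-1],
    [0,0,0,-118,-156,0,-1],
    [0,0,0,-121,-159,0,-1],
    [0,0,0,-121,-159,0,-1],
    [0,0,0,-121,-159,0,-1]
  ]
}}

```text
time_s: 9.3
ee_pos: [473.9, 218.4, 149.7]
ee_rot: [180.0, -0.0, 12.8]
force: [0.5, -0.1, 0.3]
gripper_width: 0.9
gripper_force: 0.0
```

```bash
python3 -c "
from h import *
look('w5')"
```

```text
9.3 [473.9 218.4 149.7] [ 1.7997e+02 -1.0000e-02  1.2840e+01] [ 0.5  -0.05  0.28] 0.9325481567958673
323 198 [474.9 221.4] [72.4 76.4] 17
511 68 [622.9  94. ] [81.8 85.2] 25
```

View pics/w5.png

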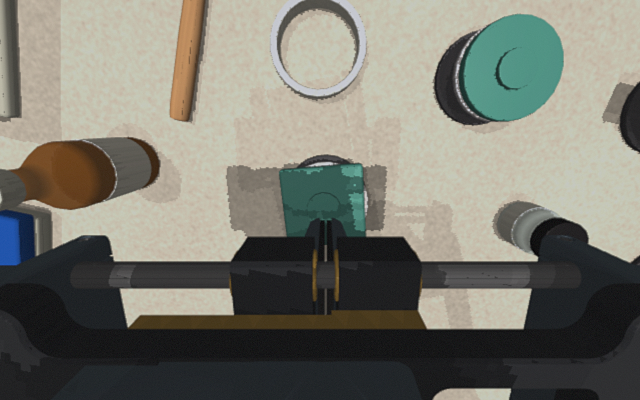

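The square's boss is at about (323,204), almost exactly under the fingers. I'll nudge 1 mm left on the way down.

Request:
{"method": "carry_out", "body": {
  "commands": [
    [0,0,0,0,-1,10,-1],
    [0,0,0,0,-1,30,-1],
    [0,0,0,0,-1,50,-1],
    [0,0,0,0,-1,68,-1],
    [0,0,0,0,-1,78,-1],
    [0,0,0,0,-1,82,-1],
    [0,0,0,0,-1,83,-1],
    [0,0,0,0,-1,83,-1],
    [0,0,0,0,-1,83,-1]
  ]
}}

```text
time_s: 10.25
ee_pos: [473.5, 220.1, 67.6]
ee_rot: [-180.0, -0.1, 12.9]
force: [0.0, 0.1, 0.0]
gripper_width: 0.6
gripper_force: 0.0
```

Request:
{"method": "carry_out", "body": {
  "commands": [
    [0,0,0,0,0,1.5,-1],
    [0,0,0,0,0,3,-1],
    [0,0,0,0,0,4,-1],
    [0,0,0,0,0,4.5,-1],
    [0,0,0,0,0,5,-1],
    [0,0,0,0,0,5,-1]
  ]
}}

```text
time_s: 10.85
ee_pos: [472.9, 220.0, 62.1]
ee_rot: [180.0, -0.0, 12.9]
force: [-0.4, -0.1, 2.6]
gripper_width: 0.6
gripper_force: 1.2
```

Request:
{"method": "carry_out", "body": {
  "commands": [
    [0,0,0,0,0,0,-1],
    [0,0,0,0,0,0,-1],
    [0,0,0,0,0,0,-1]
  ]
}}

```text
time_s: 11.15
ee_pos: [472.9, 219.9, 62.0]
ee_rot: [180.0, -0.0, 12.9]
force: [-0.3, 0.2, 3.0]
gripper_width: 0.6
gripper_force: 1.2
```

Request:
{"method": "carry_out", "body": {
  "commands": [
    [0,0,0,0,0,-3,-1],
    [0,0,0,0,0,-10,-1],
    [0,0,0,0,0,-30,-1],
    [0,0,0,0,0,-60,-1],
    [0,0,0,0,0,-90,-1],
    [0,0,0,0,0,-110,-1],
    [0,0,0,0,0,-118,-1],
    [0,0,0,0,0,-118,-1],
    [0,0,0,0,0,-118,-1]
  ]
}}

```text
time_s: 12.05
ee_pos: [472.2, 219.6, 178.9]
ee_rot: [180.0, 0.1, 12.9]
force: [-0.0, 0.2, -0.1]
gripper_width: 0.7
gripper_force: 0.0
```

```bash
python3 -c "
from h import *
look('w6')
workorder.job_done()"
```

```text
12.05 [472.2 219.6 178.9] [1.7997e+02 1.1000e-01 1.2880e+01] [-0.03  0.17 -0.11] 0.6887786196308259
325 193 [472.6 220.5] [76.8 76.5] 18
494 72 [622.9  93.9] [81.9 84.3] 24
the job is handed in; nothing more can be done
```

I touched the bar, round and square bosses in that order, each at about 2–3 N for about half a second, came off after each, and handed the job in at about 12 s. The castings showed no visible shift, and I kept off the small disc.

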